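# Swing the blue filter over the microscope lamp and clamp the wheel

### The job

With one finger against a spoke, push the filter wheel round until the blue filter is centred over the lamp window, then push the red clamp lever over as far as it goes so that it is shut against its stop, with the blue filter still over the lamp. Only push: do not pinch a spoke or the lever, and leave the bottles, beaker, slide box and dish where they stand.

Things in the scene. Friction and masses are not known exactly. Their poses are not given: they have to be found in the camera images.
- hub (a point): centre of the top of the filter wheel's black hub (38 mm across), on the wheel's upright axis, 112 mm above the bench. Three spokes 120 degrees apart run out from the hub, each to a flat round filter holder. Each spoke is an upright aluminium plate 12 mm thick, 78 to 118 mm above the bench, reaching to 67 mm from the axis. Between the spokes nothing stands above the deck, which is 60 mm above the bench
- blue (a point): centre of the top of the blue filter (glass 42 mm across) in its flat black holder (52 mm across, 78 to 85 mm above the bench), 90 mm from the wheel's axis; its spoke runs straight from the hub to it
- green (a point): the same for the green filter, 120 degrees counter-clockwise (seen from above) from the blue one
- amber (a point): the same for the amber filter, 240 degrees counter-clockwise from the blue one
- lamp (a point): centre of the glowing lamp window (28 mm across, in a steel ring 60 mm across) in the black deck of the light base, 63 mm above the bench, 90 mm from the wheel's axis, under the circle on which the filters travel; a white mark (16 x 10 mm) on the deck lies just outside the ring, 130 mm from the axis. Another filter may hide the window at the start
- base: fixed cream light base with black deck, 280 (x) by 370 (y) by 60 mm tall; origin on the wheel's axis at bench level; x axis from the hub towards the lamp, y to its left, where the clamp lever is. It reaches 130 mm behind, 150 mm ahead, 130 mm right and 240 mm left of the hub
- wheel (a joint): angle of the filter wheel, rad, growing counter-clockwise from above; 0 (or any whole turn) when the blue filter is over the lamp. It turns both ways without end and stays where it is left (about 1.5 N at 48 mm from the axis turns it)
- clamp_pivot (a point): on the upright axis of the red clamp lever, at the height of its upper edge, 104 mm above the bench. In the frame of the light base it lies 50 mm along x and 170 mm along y from the hub. The steel pivot boss is 24 mm across
- clamp_tip (a point): outer end of the red clamp lever, at its upper edge, 72 mm from the pivot. The lever is an upright plate 12 mm thick, 36 mm tall, 68 to 104 mm above the bench (8 mm above the deck)
- clamp (a joint): angle of the clamp lever, rad: at 0 it is open and points along the base's +y, away from the wheel; it swings counter-clockwise (seen from above) to its stop at 1.4, where it points nearly along the base's -x. It stays where it is left (about 1 N moves it)
- oil: small amber oil bottle with black cap, 26 mm across, 50 mm tall, standing on the deck of the light base at its corner (origin: centre of its underside)
- amber_bottle: amber bottle with brass cap, 60 mm across, 110 mm tall, on the bench (origin: centre of its underside)
- jar: glass jar with blue cap, 60 mm across, 70 mm tall, on the bench (origin: centre of its underside)
- beaker: glass beaker, 68 mm across, 85 mm tall, on the bench (origin: centre of its underside)
- slide_box: blue and white slide box, 90 x 170 x 33 mm, on the bench (origin: centre of its underside)
- petri: clear flat dish, 90 mm across, 15 mm tall, on the bench (origin: centre of its underside)

How it is judged (in metres and radians):
On the way, in this order (a step that is already met when the one before it is completed fails the run):
1. the blue filter is at rest over the lamp, with the clamp lever still open (horizontal distance between blue and lamp below 0.007 m and value of joint clamp below 0.9 rad and velocity of joint wheel between -0.1 and 0.1 rad/s), for 0.3 s.
2. the clamp lever is pushed shut (value of joint clamp above 1.28 rad), for 0.2 s.
At the end, for the whole second after the job is handed in: The blue filter's centre is within 7 mm (horizontally) of the lamp's centre, the wheel is at rest, and the clamp lever is within 0.12 rad of its stop at 1.4 rad (horizontal distance between blue and lamp below 0.007 m and value of joint clamp above 1.28 rad and velocity of joint wheel between -0.1 and 0.1 rad/s); the robot touches nothing.
It fails at once if a spoke is pinched (fingers pressing both of its sides) ((contact force between the fingers and wheel_c3 above 1.5 N and contact force between the fingers and wheel_c4 above 1.5 N) or (contact force between the fingers and wheel_c7 above 1.5 N and contact force between the fingers and wheel_c8 above 1.5 N) or (contact force between the fingers and wheel_c11 above 1.5 N and contact force between the fingers and wheel_c12 above 1.5 N)).
It fails at once if the clamp lever is pinched (fingers pressing both of its sides) (contact force between the fingers and clamp_c2 above 1.5 N and contact force between the fingers and clamp_c3 above 1.5 N).
It fails at once if a bottle, the jar, the beaker, the slide box or the dish is moved by more than 15 mm, lifted or knocked over (distance of any of oil, amber_bottle, jar, beaker, slide_box, petri from where it was at the start of the episode above 0.015 m or angle between any of oil, amber_bottle, jar, beaker, slide_box, petri's own z axis and vertical above 0.3 rad).
It also fails if it takes over 64 s, if anything falls off the work surface, if the arm or the gripper's body presses on something with over 40 N, if the wrist force passes 120 N, or if a joint passes its speed limit or range.

### The arm

A 7-joint arm with a two-finger parallel gripper is mounted at the origin on the work surface. World frame = base frame: x ahead of the robot, y to its left, z up, the work surface at z = 0. Lengths are in mm, angles in rad, forces in N, time in s.
With the tool pointing down it reaches from about 425 to 950 mm from the base axis. Payload 4.7 kg.
Tool frame: the origin (TCP) lies midway between the tips of the shut fingers; the grasp point (between the pads) lies 19 mm behind it (arm.hold_point_z is the z of the grasp point in the tool frame, in mm); z points along the fingers, y is the line along which they close (so a half turn about z gives the same grasp; the last joint's range is limited). The gripper opens to 85 mm and grips with 20 to 120 N. Pads are 22 mm wide; open, the fingers measure 114 mm over their backs; the gripper's body (76 mm by 85 mm) begins 54 mm behind the grasp point. The pads swing forward as they close: fully open they stand 13 mm farther back than shut.
Start: joints at [1.234, 0.469, -0.049, 1.532, 0.024, 1.141, -0.082], TCP at [204.548, -643.281, 211.335] pointing down, gripper open.
Joint ranges: [-2.59, 2.59], [-0.33, 1.99], [-1.39, 1.29], [0.1, 2.45], [-1.04, 4.18], [0.21, 1.99], [-2.66, 2.66]. Speed limits (rad/s): [2.57, 2.57, 3.14, 3.14, 3.14, 3.14, 3.14].

### API

Orientations are given as a 3x3 rotation matrix whose columns are the frame's x, y, z axes.
In Python, from plant import readout, snapshot, get_calibration, job, arm gives the robot as it stands.
- The arm moves only by the tool move_arm, never from a script. Its argument "deltas" is a list of rows, each a list of 3 entries, a list of its own where there are three numbers: the opening, from 0 (shut) to 1 (fully open), then the shift along the tool's x, y, z in m, then the turn, a rotation vector about the tool's x, y, z in degrees. In form: [[fingers, [x, y, z], [wx, wy, wz]], ...]. A call has 1 to 10 rows; each row shifts and turns the commanded pose from where the row before left it, along the tool's axes as they then stand; what a row does not reach is not made up. A row lasts 1/12 s, in which the tool goes at most 41.7 mm and 7.16 degrees, less where a joint would pass 70% of its speed; a pose out of reach is approached as far as the arm can. A call is refused whole if a number of a shift passes 0.0417 or a number of a turn 7.16, either way. A call with a gripper value outside its range is refused whole. The fingers move at their own pace and stop on an object; "newtons" is the grip in N (left out, the last holds). Time passes only in rows, so rows that do not move let the fingers close. It gives the time, the measured TCP pose, the force, the opening and the grip force at its end, in the units of the state.
- readout.state(): the state, without advancing time (a new reading comes with each control period).
- snapshot(name): name is "scene" or "top"; returns (picture, depth): 420x560x3 uint8, red, green, blue; 420x560 float32, mm along the optical axis (not along the pixel's ray), 0 where there is no reading.
- get_calibration(name): a dict with "intrinsics" (3x3 intrinsics, pixels), "rvec" (rotation vector, rad) and "tvec" (3), from world to camera coordinates, as OpenCV has them. Camera axes: x right, y down, z forward; pixel columns grow to the right and rows downward; lengths in mm; the calibration is good to about 2 mm. A picture is of the moment at which its call begins. get_calibration takes no time and is no camera call.
- job.sign_off(): hands the job in; it is judged then, once.
The state is a dict: "time_s": time; "q": joint angles; "qd": joint speeds; "tau": joint torques, N m; "ee_pos": TCP position; "orientation": TCP orientation; "ft_force": force on the tool from outside, world axes, zero at the start; "wrist_torque": the same for the moment, N m; "finger_gap": opening from 0.0 (shut) to 1.0 (fully open); "gripper_force": force on a finger pad.
Only numpy, scipy, OpenCV 4.12 (cv2) and the standard library are available. Lean on these libraries where they do the work, as an engineer would, in place of code of your own. Each camera call takes 0.05 s, during which the arm holds its last target. There are 200 camera calls.

## Working session

There is one attempt and no reset: what is moved stays moved. The work goes in short steps, Python scripts to look and compute and a tool call to move; the robot and the scene stay as the last step left them, time stands still between calls to the robot, and variables do not carry over. Pictures are saved under pics/ and viewed, at most 10 in all, crops included, and the job is handed in when it is done.

Besides the shell and the picture viewer there is one more tool, called after "Request:" by a JSON object that holds its "name" and its "arguments". move_arm: Moves the arm, as the interface text tells. Its arguments: {"type":"object","properties":{"deltas":{"type":"array"},"newtons":{"type":"number"}},"required":["deltas"]}

```bash
mkdir -p pics; ls
python3 - <<'E'
from plant import readout, snapshot, get_calibration
import cv2,numpy as np
for n in("scene","top"):
    p,d=snapshot(n); cv2.imwrite(f"pics/{n}0.png",p[:,:,::-1]); np.savez(f"{n}0.npz",p=p,d=d)
    c=get_calibration(n); R=cv2.Rodrigues(np.array(c["rvec"],float))[0]; print(n,c["intrinsics"],(-R.T@np.array(c["tvec"]).ravel()).round(),R.round(2).tolist())
s=readout.state(); print(s["time_s"],s["ee_pos"],s["orientation"],s["finger_gap"])
E
```

```text
pics
scene [[470.74906688   0.         282.17757783]
 [  0.         470.74906688 210.33477464]
 [  0.           0.           1.        ]] [1485. -245.  766.] [[0.24, 0.97, -0.02], [0.51, -0.15, -0.85], [-0.82, 0.19, -0.53]]
top [[467.67927325   0.         274.67741576]
 [  0.         467.67927325 204.46324173]
 [  0.           0.           1.        ]] [ 293.    5. 1363.] [[0.03, -1.0, 0.02], [-0.99, -0.03, -0.14], [0.14, -0.01, -0.99]]
0.1 [ 204.35008721 -642.74323889  210.36233496] [[ 9.52994298e-01  3.02987681e-01 -5.77248784e-04]
 [ 3.02988227e-01 -9.52992843e-01  1.66598807e-03]
 [-4.53400966e-05 -1.76257672e-03 -9.99998446e-01]] 1.0028579389853973
```

View pics/top0.png

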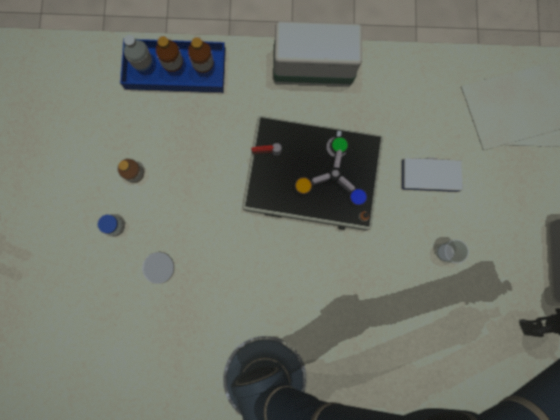

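View pics/scene0.png

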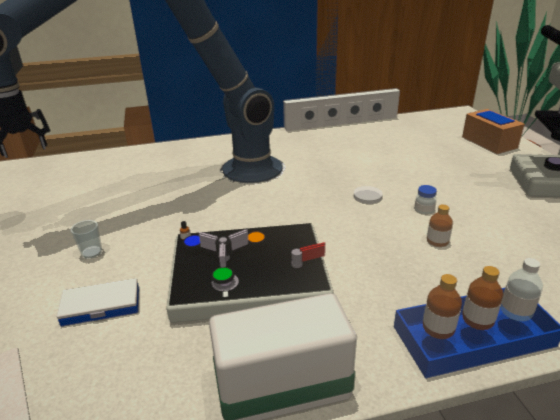

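The top view shows green (340,145) over the lamp, blue at (358,197), amber at (304,186), the hub at (335,174), and the lever from its pivot (277,148) to its tip (253,149). The scene view agrees. I'll measure next.

```bash
cat > h.py <<'E'
import cv2,numpy as np
from plant import snapshot,get_calibration,readout
def cal(n):
    c=get_calibration(n);K=np.array(c["intrinsics"],float);R=cv2.Rodrigues(np.array(c["rvec"],float))[0];t=np.array(c["tvec"],float).ravel();return K,R,t
def ray(n,uv,z):
    K,R,t=cal(n);C=-R.T@t;d=R.T@np.linalg.solve(K,np.r_[uv,1.]);return C+d*(z-C[2])/d[2]
RG={"blue":((105,125),85),"green":((50,75),85),"amber":((8,28),85)}
def blobs(n,p,box=None):
    hsv=cv2.cvtColor(p,cv2.COLOR_RGB2HSV);out={}
    ranges={"blue":(110,130),"green":(50,75),"amber":(14,24),"red":(0,6)}
    for k,(a,b) in ranges.items():
        m=cv2.inRange(hsv,(a,150,70),(b,255,255))
        if box: mm=np.zeros_like(m);x0,y0,x1,y1=box;mm[y0:y1,x0:x1]=255;m&=mm
        N,l,s,c=cv2.connectedComponentsWithStats(m)
        if N>1:
            i=1+np.argmax(s[1:,4]);out[k]=(c[i],s[i])
    return out
BOX={"top":(243,115,385,230),"scene":(165,215,335,300)}
def meas(tag=None):
    r={}
    for n in("top","scene"):
        p,d=snapshot(n)
        if tag: cv2.imwrite(f"pics/{tag}_{n}.png",p[:,:,::-1])
        for k,(c,s) in blobs(n,p,BOX[n]).items():
            r[n,k]=ray(n,c,85 if k!="red" else 100);print(n,k,c.round(1),s,r[n,k].round(1))
    return r
E
python3 - <<'E'
from h import *
r=meas()
for n in("top","scene"):
    try:
        P=[r[n,k][:2] for k in("blue","green","amber")];h=np.mean(P,0);print(n,"hub",h.round(1),[(np.linalg.norm(q-h).round(1),np.degrees(np.arctan2(*(q-h)[::-1])).round(1)) for q in P])
    except KeyError as e: print(e)
for n,uv in(("top",(335,174)),("scene",(223,241))): print(n,"hub",ray(n,uv,112).round(1))
print(ray("top",(277,148),104),ray("top",(253,149),104))
for uv in((261,118),(381,136),(370,227),(245,210)): print(ray("top",uv,60).round(1))
p=np.load("top0.npz")["p"][105:240,235:395];q=np.load("scene0.npz")["p"][210:320,160:345]
a=cv2.resize(p,None,fx=4,fy=4,interpolation=2);b=cv2.resize(q,None,fx=4,fy=4,interpolation=2)
cv2.imwrite("pics/ctop.png",a[:,:,::-1]);cv2.imwrite("pics/cscene.png",b[:,:,::-1])
E
```

```text
top blue [358.  196.4] [350 189  17  16 199] [ 508.1 -244.9   85. ]
top green [339.5 144. ] [332 138  16  14 166] [ 656.3 -192.3   85. ]
top amber [303.1 185.1] [295 178  17  16 205] [535.1 -91.5  85. ]
top red [262.3 148.2] [252 145  21   7 101] [633.1  24.8 100. ]
scene blue [192.  240.3] [184 235  16  11 143] [ 506.1 -246.1   85. ]
scene green [222.1 273.5] [213 268  19  12 196] [ 653.6 -191.6   85. ]
scene amber [255.7 236.4] [248 231  17  12 157] [533.3 -90.3  85. ]
scene red [311.1 250.6] [300 243  24  17 230] [645.8  19.5 100. ]
top hub [ 566.5 -176.2] [(np.float64(90.1), np.float64(-130.4)), (np.float64(91.2), np.float64(-10.2)), (np.float64(90.4), np.float64(110.3))]
scene hub [ 564.3 -176. ] [(np.float64(91.1), np.float64(-129.7)), (np.float64(90.6), np.float64(-9.9)), (np.float64(91.1), np.float64(109.9))]
top hub [ 563.7 -176.3  112. ]
scene hub [ 568.1 -175.   112. ]
[633.78085734 -15.91415076 104.        ] [628.77877634  50.35823827 104.        ]
[733.4  32.   60. ]
[ 691.1 -316.1   60. ]
[ 426.2 -283.7   60. ]
[463.9  68.4  60. ]
```

View pics/ctop.png

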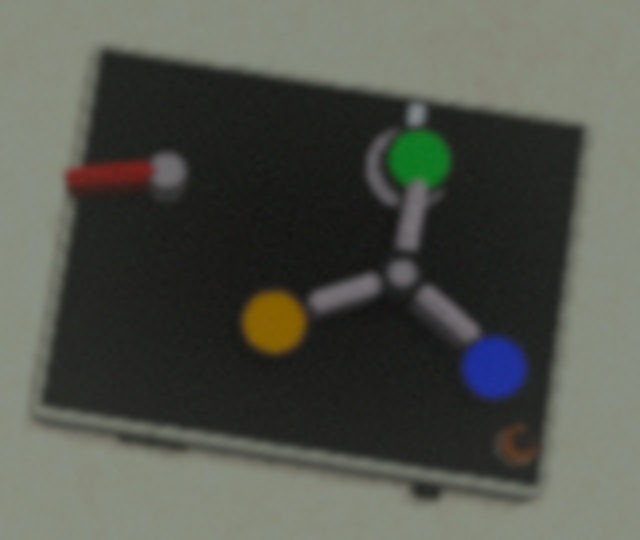

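View pics/cscene.png

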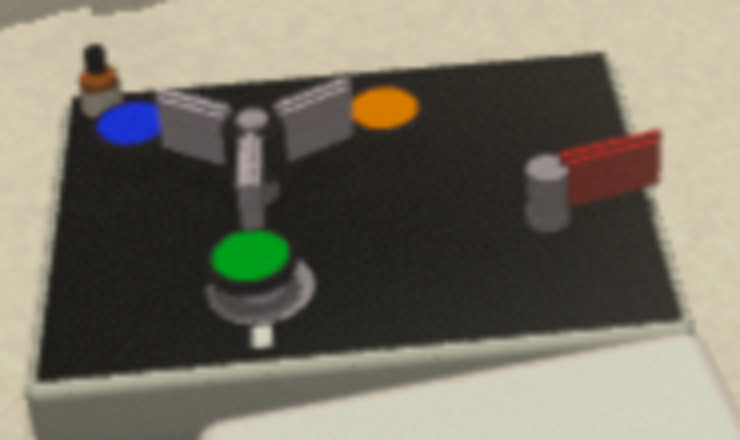

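The crops show the white mark at about (339,133.7) in top and (225.2,294.2) in scene. The lever is open, and green sits 2–3° clockwise of the mark. Next I'll get the lamp bearing from the mark and the base edges, and the tool shift to the start point.

```bash
cat >> h.py <<'E'
def rot(a): a=np.radians(a);return np.array([np.cos(a),np.sin(a)])
def togo(xy,z,yaw):
    s=readout.state();R=np.array(s["orientation"]);p=np.array(s["ee_pos"])
    d=R.T@(np.r_[xy,z]-p);y=np.degrees(np.arctan2(R[1,0],R[0,0]))
    print("t",s["time_s"],"pos",p.round(1),"yaw",y.round(1),"target",np.r_[xy,z].round(1),"tool shift",d.round(1),"wz",round(-((yaw-y+180)%360-180),1),"F",np.array(s["ft_force"]).round(1))
E
python3 - <<'E'
from h import *
hub=np.array([565.4,-176.1])
for n,b in(("top",(332,128,346,138)),("scene",(219,289,232,300))):
    p=np.load(n+"0.npz")["p"];g=p.min(2).astype(float);x0,y0,x1,y1=b
    w=g[y0:y1,x0:x1];s=p[y0:y1,x0:x1].astype(int);w=w*((s.max(2)-s.min(2))<40);print(n,w.astype(int).tolist() if n=="top" else "")
    m=w>0.6*w.max();N,l,st,c=cv2.connectedComponentsWithStats(m.astype(np.uint8))
    for i in range(1,N):
        q=ray(n,c[i]+[x0,y0],60.5)[:2];print(n,st[i],(c[i]+[x0,y0]).round(1),q.round(1),np.linalg.norm(q-hub).round(1),np.degrees(np.arctan2(*(q-hub)[::-1])).round(1))
    # base yaw from dark deck rectangle
    hsv=cv2.cvtColor(p,cv2.COLOR_RGB2GRAY);m=(hsv<60).astype(np.uint8);m=cv2.morphologyEx(m,3,np.ones((25,25)));
    if n=="top":
        M=np.zeros_like(m);M[112:232,240:390]=m[112:232,240:390];cs=max(cv2.findContours(M,0,1)[0],key=cv2.contourArea)
        P=np.array([ray(n,q[0],60)[:2] for q in cs]).astype(np.float32);r=cv2.minAreaRect(P);print("deck",r)
u,v=rot(-10.2),rot(79.8)
togo(hub+48*u-30*v,92,-10.2)
E
```

```text
top [[82, 88, 95, 97, 99, 101, 105, 108, 113, 116, 117, 117, 120, 119], [54, 60, 64, 68, 73, 81, 87, 92, 96, 98, 100, 103, 108, 112], [32, 35, 38, 41, 51, 68, 81, 87, 84, 78, 74, 78, 85, 91], [30, 30, 29, 30, 50, 77, 100, 104, 96, 73, 52, 52, 54, 59], [28, 32, 28, 34, 58, 92, 114, 121, 107, 76, 48, 36, 35, 33], [30, 28, 28, 34, 61, 96, 121, 124, 106, 74, 45, 32, 31, 30], [28, 28, 31, 39, 63, 100, 121, 121, 101, 69, 42, 31, 30, 28], [25, 30, 33, 35, 60, 92, 109, 106, 87, 59, 37, 31, 32, 31], [37, 39, 39, 37, 50, 68, 77, 76, 62, 42, 35, 30, 29, 28], [54, 55, 50, 41, 37, 40, 45, 0, 0, 0, 29, 30, 29, 31]]
top [ 0  0 14  9 53] [339.4 130.7] [ 702.8 -195.3] 138.7 -8.0
deck ((573.048828125, -118.33636474609375), (355.3620300292969, 281.0628967285156), 82.42550659179688)
scene 
scene [ 4  2  5  6 27] [225.1 293.4] [ 693.4 -192.7] 129.1 -7.4
t 0.2 pos [ 204.4 -642.9  210.7] yaw 17.6 target [ 607.3 -214.1   92. ] tool shift [ 513.9 -286.4  119. ] wz 27.8 F [-0.3  0.1 -0.1]
```

Request:
{"name": "move_arm", "arguments": {"deltas": [[0,[0.0257,-0.0143,0],[0,0,0]],[0,[0.0257,-0.0143,0],[0,0,0]],[0,[0.0257,-0.0143,0],[0,0,0]],[0,[0.0257,-0.0143,0],[0,0,0]],[0,[0.0257,-0.0143,0],[0,0,0]],[0,[0.0257,-0.0143,0],[0,0,0]],[0,[0.0257,-0.0143,0],[0,0,0]],[0,[0.0257,-0.0143,0],[0,0,0]],[0,[0.0257,-0.0143,0],[0,0,0]],[0,[0.0257,-0.0143,0],[0,0,0]]], "newtons": 60}}

```text
time_s: 1.03
ee_pos: [406.8, -427.9, 211.2]
orientation: [[0.953, 0.303, -0.0], [0.303, -0.953, 0.0], [-0.0, -0.0, -1.0]]
ft_force: [-0.4, -0.7, -0.2]
finger_gap: 0.001
gripper_force: 0.0
```

Request:
{"name": "move_arm", "arguments": {"deltas": [[0,[0.0257,-0.0143,0],[0,0,0]],[0,[0.0257,-0.0143,0],[0,0,0]],[0,[0.0257,-0.0143,0],[0,0,0]],[0,[0.0257,-0.0143,0],[0,0,0]],[0,[0.0257,-0.0143,0],[0,0,0]],[0,[0.0257,-0.0143,0],[0,0,0]],[0,[0.0257,-0.0143,0],[0,0,0]],[0,[0.0257,-0.0143,0],[0,0,0]],[0,[0.0257,-0.0143,0],[0,0,0]],[0,[0.0257,-0.0143,0],[0,0,0]]]}}

```text
time_s: 1.87
ee_pos: [608.4, -213.9, 211.1]
orientation: [[0.953, 0.303, -0.0], [0.303, -0.953, -0.0], [-0.0, -0.0, -1.0]]
ft_force: [-0.1, -0.2, 0.3]
finger_gap: -0.0
gripper_force: 0.0
```

Request:
{"name": "move_arm", "arguments": {"deltas": [[0,[0,0,0],[0,0,6.95]],[0,[0,0,0],[0,0,6.95]],[0,[0,0,0],[0,0,6.95]],[0,[0,0,0],[0,0,6.95]],[0,[0,0,0],[0,0,0]],[0,[0,0,0],[0,0,0]]]}}

```text
time_s: 2.37
ee_pos: [607.7, -214.8, 211.1]
orientation: [[0.985, -0.173, -0.0], [-0.173, -0.985, -0.0], [-0.0, 0.0, -1.0]]
ft_force: [-0.5, 0.2, -0.5]
finger_gap: -0.002
gripper_force: 0.0
```

Run:
```python
from h import *
hub=np.array([565.4,-176.1]);u,v=rot(-10.2),rot(79.8)
togo(hub+48*u-30*v,92,-10.2);s=readout.state();print(s["finger_gap"],s["q"])
p,d=snapshot("scene");cv2.imwrite("pics/s1.png",cv2.resize(p[60:330,120:400],None,fx=2,fy=2)[:,:,::-1])
```

```text
t 2.3667 pos [ 607.7 -214.8  211.1] yaw -10.0 target [ 607.3 -214.1   92. ] tool shift [ -0.4  -0.7 119.1] wz 0.2 F [-0.5  0.2 -0.5]
-0.002203478037709342 [ 0.37472066  0.42364495 -0.13886106  1.60594541  0.06360619  1.11673137
 -1.52492862]
```

View pics/s1.png

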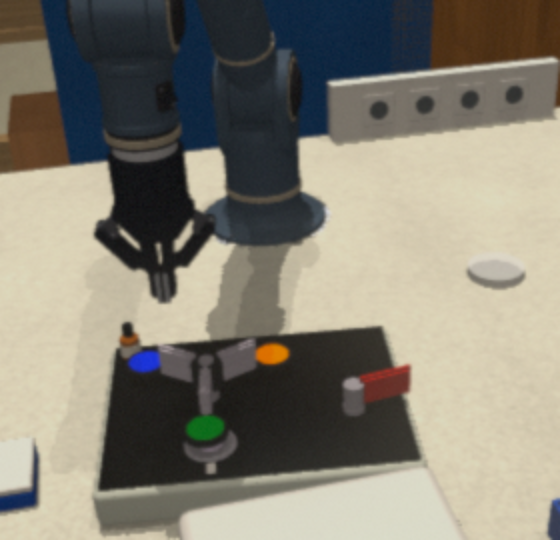

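The view shows the shut fingers clear above the sector between blue and green, with nothing disturbed. I'll descend and close in on the green spoke.

Request:
{"name": "move_arm", "arguments": {"deltas": [[0,[0,-0.0007,0.015],[0,0,0.2]],[0,[0,0,0.015],[0,0,0]],[0,[0,0,0.015],[0,0,0]],[0,[0,0,0.015],[0,0,0]],[0,[0,0,0.015],[0,0,0]],[0,[0,0,0.015],[0,0,0]],[0,[0,0,0.015],[0,0,0]],[0,[0,0,0.014],[0,0,0]],[0,[0,0,0],[0,0,0]]]}}

```text
time_s: 3.17
ee_pos: [605.7, -213.8, 89.2]
orientation: [[0.984, -0.178, -0.005], [-0.178, -0.984, 0.002], [-0.006, -0.001, -1.0]]
ft_force: [-0.1, -0.3, -0.3]
finger_gap: -0.001
gripper_force: 0.0
```

Request:
{"name": "move_arm", "arguments": {"deltas": [[0,[0,-0.002,0],[0,0,0]],[0,[0,-0.002,0],[0,0,0]],[0,[0,-0.002,0],[0,0,0]],[0,[0,-0.001,0],[0,0,0]],[0,[0,-0.001,0],[0,0,0]]]}}

```text
time_s: 3.58
ee_pos: [609.9, -206.2, 93.2]
orientation: [[0.984, -0.179, 0.002], [-0.179, -0.984, -0.0], [0.002, 0.0, -1.0]]
ft_force: [-0.4, -0.6, -1.3]
finger_gap: 0.006
gripper_force: 0.0
```

Request:
{"name": "move_arm", "arguments": {"deltas": [[0,[0,-0.001,0],[0,0,0]],[0,[0,-0.001,0],[0,0,0]]]}}

```text
time_s: 3.75
ee_pos: [609.8, -204.4, 92.7]
orientation: [[0.984, -0.18, 0.001], [-0.18, -0.984, -0.0], [0.001, 0.0, -1.0]]
ft_force: [0.5, 0.2, 1.0]
finger_gap: 0.0
gripper_force: 0.0
```

Request:
{"name": "move_arm", "arguments": {"deltas": [[0,[0,-0.001,0],[0,0,0]],[0,[0,-0.001,0],[0,0,0]]]}}

```text
time_s: 3.92
ee_pos: [610.0, -202.4, 92.4]
orientation: [[0.984, -0.18, 0.0], [-0.18, -0.984, -0.0], [0.0, 0.0, -1.0]]
ft_force: [-0.5, -0.4, -0.6]
finger_gap: 0.004
gripper_force: 0.0
```

Request:
{"name": "move_arm", "arguments": {"deltas": [[0,[0,-0.001,0],[0,0,0]],[0,[0,-0.001,0],[0,0,0]],[0,[0,-0.001,0],[0,0,0]]]}}

```text
time_s: 4.17
ee_pos: [610.6, -199.4, 92.3]
orientation: [[0.984, -0.18, -0.0], [-0.18, -0.984, -0.0], [-0.0, 0.0, -1.0]]
ft_force: [0.0, 0.1, -0.6]
finger_gap: 0.001
gripper_force: 0.0
```

Request:
{"name": "move_arm", "arguments": {"deltas": [[0,[0,-0.001,0],[0,0,0]],[0,[0,-0.001,0],[0,0,0]],[0,[0,-0.001,0],[0,0,0]]]}}

```text
time_s: 4.42
ee_pos: [611.1, -196.5, 92.3]
orientation: [[0.984, -0.18, -0.0], [-0.18, -0.984, -0.0], [-0.0, 0.0, -1.0]]
ft_force: [-0.5, -1.5, -0.2]
finger_gap: -0.003
gripper_force: 1.1
```

Run:
```python
from h import *
r=meas("c1");hub=np.array([565.4,-176.1])
for k,q in r.items():
    if k[1]!="red": print(k,np.degrees(np.arctan2(*(q[:2]-hub)[::-1])).round(1))
togo(hub,92,-10.2)
```

```text
top amber [303. 185.] [295 177  17  17 219] [535.5 -91.4  85. ]
top red [262.6 148.1] [253 145  20   7  98] [633.3  24.1 100. ]
scene blue [191.7 240.7] [184 235  16  12 142] [ 507.7 -247.1   85. ]
scene green [222.2 273.5] [213 268  19  12 184] [ 653.9 -191.4   85. ]
scene amber [255.9 236.4] [248 231  17  11 150] [533.3 -89.9  85. ]
scene red [311.2 250.8] [300 243  24  18 247] [646.9  19.5 100. ]
('top', 'amber') 109.4
('scene', 'blue') -129.1
('scene', 'green') -9.8
('scene', 'amber') 110.4
t 4.5167 pos [ 611.1 -196.6   92.3] yaw -10.4 target [ 565.4 -176.1   92. ] tool shift [-48.6 -11.9   0.3] wz -0.2 F [ 0.3 -0.3  0.5]
```

Contact is about 12 mm from the spoke's midline. I'll push round about 100° in an arc, keeping the finger flat on the spoke.

Request:
{"name": "move_arm", "arguments": {"deltas": [[0,[0.0004,-0.0021,0],[0,0,-2.5]],[0,[0.0004,-0.0021,0],[0,0,-2.5]],[0,[0.00085,-0.0043,0],[0,0,-5]],[0,[0.00085,-0.0043,0],[0,0,-5]],[0,[0.00085,-0.0043,0],[0,0,-5]],[0,[0.00085,-0.0043,0],[0,0,-5]],[0,[0.00085,-0.0043,0],[0,0,-5]],[0,[0.00085,-0.0043,0],[0,0,-5]],[0,[0.00085,-0.0043,0],[0,0,-5]],[0,[0,0,0],[0,0,0]]]}}

```text
time_s: 5.35
ee_pos: [613.4, -161.9, 92.4]
orientation: [[0.868, 0.496, 0.0], [0.496, -0.868, 0.0], [0.0, -0.0, -1.0]]
ft_force: [0.9, 0.7, 0.2]
finger_gap: 0.002
gripper_force: 0.2
```

Run:
```python
from h import *
r=meas();hub=np.array([565.4,-176.1])
for k,q in r.items():
    if k[1]!="red": print(k,np.degrees(np.arctan2(*(q[:2]-hub)[::-1])).round(1))
togo(hub,92,30)
```

```text
top green [315.5 146.6] [310 141  12  12 110] [ 646.5 -124.6   85. ]
top amber [318.1 202.9] [311 196  15  15 183] [ 486.6 -134.2   85. ]
top red [262.4 148.2] [253 145  20   7 102] [633.1  24.7 100. ]
scene blue [185.7 256.4] [177 251  19  12 179] [ 567.6 -266.2   85. ]
scene green [248.8 265.4] [240 260  18  12 171] [ 641.7 -128.3   85. ]
scene amber [181. 229.] [181 229   1   1   1] [ 447.9 -269.3   85. ]
scene red [310.8 250.7] [300 243  24  18 231] [646.2  18.7 100. ]
('top', 'green') 32.5
('top', 'amber') 152.0
('scene', 'blue') -88.6
('scene', 'green') 32.0
('scene', 'amber') -141.6
t 5.45 pos [ 613.3 -162.5   92.3] yaw 29.5 target [ 565.4 -176.1   92. ] tool shift [-48.4 -11.7   0.3] wz -0.5 F [-0.1  0.1 -0.5]
```

It tracks well. Another 70°.

Request:
{"name": "move_arm", "arguments": {"deltas": [[0,[0.0004,-0.0021,0],[0,0,-2.5]],[0,[0.00085,-0.0043,0],[0,0,-5]],[0,[0.00085,-0.0043,0],[0,0,-5]],[0,[0.00085,-0.0043,0],[0,0,-5]],[0,[0.00085,-0.0043,0],[0,0,-5]],[0,[0.00085,-0.0043,0],[0,0,-5]],[0,[0.00085,-0.0043,0],[0,0,-5]],[0,[0.00085,-0.0043,0],[0,0,-5]]]}}

```text
time_s: 6.12
ee_pos: [595.5, -136.9, 92.4]
orientation: [[0.387, 0.922, 0.001], [0.922, -0.387, -0.001], [-0.001, 0.002, -1.0]]
ft_force: [1.5, -0.9, -0.5]
finger_gap: -0.001
gripper_force: 0.9
```

Request:
{"name": "move_arm", "arguments": {"deltas": [[0,[0.00085,-0.0043,0],[0,0,-5]],[0,[0.00085,-0.0043,0],[0,0,-5]],[0,[0.00085,-0.0043,0],[0,0,-5]],[0,[0.00085,-0.0043,0],[0,0,-5]],[0,[0.00085,-0.0043,0],[0,0,-5]],[0,[0.0004,-0.0021,0],[0,0,-2.5]],[0,[0.0004,-0.0021,0],[0,0,-2.5]],[0,[0,0,0],[0,0,0]],[0,[0,0,0],[0,0,0]]]}}

```text
time_s: 6.87
ee_pos: [571.1, -126.9, 92.5]
orientation: [[-0.121, 0.993, 0.0], [0.993, 0.121, -0.0], [-0.0, 0.0, -1.0]]
ft_force: [0.6, -0.8, 1.0]
finger_gap: 0.002
gripper_force: 0.3
```

Run:
```python
from h import *
r=meas();hub=np.array([565.4,-176.1])
for k,q in r.items():
    if k[1]!="red": print(k,np.degrees(np.arctan2(*(q[:2]-hub)[::-1])).round(1))
togo(hub,92,100)
```

```text
top green [300.8 179.7] [294 172  14  16 162] [550.2 -85.   85. ]
top red [262.5 148. ] [253 145  20   7 100] [633.4  24.3 100. ]
scene blue [215.  273.5] [206 267  19  14 204] [ 649.4 -207.1   85. ]
scene green [258.6 239.7] [251 235  16  10 137] [549.1 -86.1  85. ]
scene amber [195.4 237.5] [188 232  15  11 119] [ 496.4 -236.9   85. ]
scene red [310.3 250.6] [300 243  24  18 219] [645.4  17.8 100. ]
('top', 'green') 99.4
('scene', 'blue') -20.2
('scene', 'green') 100.3
('scene', 'amber') -138.6
t 6.9667 pos [ 571.  -126.7   92.4] yaw 97.0 target [ 565.4 -176.1   92. ] tool shift [-48.3 -11.6   0.4] wz -3.0 F [ 1.  -0.3  0.6]
```

Request:
{"name": "move_arm", "arguments": {"deltas": [[0,[0.0003,-0.0017,0],[0,0,-2]],[0,[0.0003,-0.0017,0],[0,0,-2]],[0,[0.0003,-0.0017,0],[0,0,-2]],[0,[0.0003,-0.0017,0],[0,0,-2]],[0,[0.00015,-0.0009,0],[0,0,-1]],[0,[0.00015,-0.0009,0],[0,0,-1]],[0,[0,0,0],[0,0,0]],[0,[0,0,0],[0,0,0]]]}}

```text
time_s: 7.63
ee_pos: [562.2, -126.6, 92.4]
orientation: [[-0.294, 0.956, 0.0], [0.956, 0.294, 0.0], [-0.0, 0.0, -1.0]]
ft_force: [1.9, 0.7, -0.1]
finger_gap: -0.001
gripper_force: 0.6
```

```bash
cat >> h.py <<'E'
def ang():
    r=meas();hub=np.array([565.4,-176.1])
    for k,q in r.items():
        if k[1]!="red": print(k,np.degrees(np.arctan2(*(q[:2]-hub)[::-1])).round(1))
    togo(hub,92,100)
E
python3 -c "from h import *;ang()"
```

```text
top green [302.1 185. ] [296 178  14  15 162] [535.3 -88.9  85. ]
top red [262.2 148.2] [253 145  20   7 100] [632.9  24.9 100. ]
scene blue [222.1 273.4] [213 267  20  14 202] [ 653.3 -191.5   85. ]
scene green [256.1 236.5] [249 232  16  10 132] [534.  -89.5  85. ]
scene amber [191.8 240.5] [184 235  16  11 140] [ 506.6 -246.7   85. ]
scene red [310.8 250.7] [300 243  24  18 236] [646.3  18.7 100. ]
('top', 'green') 109.0
('scene', 'blue') -9.9
('scene', 'green') 110.0
('scene', 'amber') -129.8
t 7.7333 pos [ 562.3 -126.6   92.4] yaw 107.1 target [ 565.4 -176.1   92. ] tool shift [-48.3 -11.6   0.4] wz 7.1 F [ 1.2 -0.   0.1]
```

2.5° more, then back off, lift, and look from above.

Request:
{"name": "move_arm", "arguments": {"deltas": [[0,[0.00015,-0.0009,0],[0,0,-1]],[0,[0.00015,-0.0009,0],[0,0,-1]],[0,[0,-0.0005,0],[0,0,-0.5]],[0,[0,0,0],[0,0,0]],[0,[0,0,0],[0,0,0]],[0,[0,0.003,0],[0,0,0]],[0,[0,0.007,0],[0,0,0]],[0,[0,0.006,0],[0,0,0]]]}}

```text
time_s: 8.4
ee_pos: [575.1, -121.8, 92.2]
orientation: [[-0.336, 0.942, -0.001], [0.942, 0.336, -0.0], [-0.0, -0.001, -1.0]]
ft_force: [0.4, -0.0, 0.6]
finger_gap: -0.002
gripper_force: 0.0
```

Request:
{"name": "move_arm", "arguments": {"deltas": [[0,[0,0,-0.02],[0,0,0]],[0,[0,0,-0.02],[0,0,0]],[0,[0,0,-0.02],[0,0,0]],[0,[0,0,-0.02],[0,0,0]],[0,[0,0,-0.01],[0,0,0]],[0,[0,0,0],[0,0,0]],[0,[0,0,0],[0,0,0]]]}}

```text
time_s: 8.98
ee_pos: [575.0, -121.7, 182.1]
orientation: [[-0.336, 0.942, 0.0], [0.942, 0.336, -0.0], [-0.0, -0.0, -1.0]]
ft_force: [-0.0, 0.3, 0.1]
finger_gap: 0.001
gripper_force: 0.0
```

Run:
```python
from h import *
ang()
p,d=snapshot("scene");q=p[225:305,165:335];cv2.imwrite("pics/s2.png",cv2.resize(q,None,fx=4,fy=4,interpolation=2)[:,:,::-1])
hub=np.array([565.4,-176.1]);a=-7.4
P=hub+50*rot(a)+170*rot(a+90);print("pivot",P)
for n,z in(("top",104),("scene",104)): pass
L=rot(94);start=P+52*L+35*rot(4)
togo(start,182,94)
print("tip ray scene", ray("scene",(324.5,243.5),104))
```

```text
top green [302.5 186.7] [296 180  14  14 143] [530.6 -90.   85. ]
top red [262.3 148.1] [253 145  20   7 101] [633.2  24.7 100. ]
scene blue [224.2 273.1] [215 267  20  13 205] [ 653.8 -186.8   85. ]
scene green [255.  235.6] [248 231  15  10 126] [529.2 -91.3  85. ]
scene amber [190.9 241.4] [183 236  17  11 143] [ 510.2 -249.3   85. ]
scene red [311.  250.9] [300 243  24  18 242] [647.1  19.  100. ]
('top', 'green') 112.0
('scene', 'blue') -6.9
('scene', 'green') 113.1
('scene', 'amber') -127.0
t 9.0833 pos [ 574.  -121.8  180.8] yaw 109.6 target [ 565.4 -176.1   92. ] tool shift [-48.4 -26.2  88.8] wz 9.6 F [ 1.3 -0.3  0.1]
pivot [636.87880954 -13.95568222]
t 9.1333 pos [ 574.  -121.8  180.8] yaw 109.6 target [668.2  40.4 182. ] tool shift [121.  143.2  -1.4] wz 15.6 F [ 0.1 -0.1  0.1]
tip ray scene [633.19491523  56.55922055 104.        ]
```

View pics/s2.png

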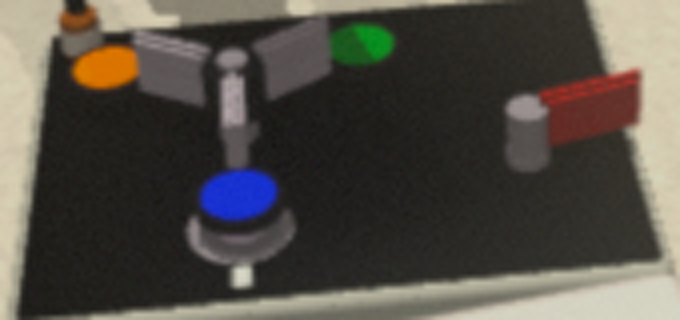

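The blue filter sits on the lamp, in line with the mark at crop (241,275): bearing −6.9° against −7.4°, which is under 1 mm. The lever is still open, so I'll go to its +x side.

Request:
{"name": "move_arm", "arguments": {"deltas": [[0,[0.0151,0.0179,0],[0,0,0]],[0,[0.0151,0.0179,0],[0,0,0]],[0,[0.0151,0.0179,0],[0,0,0]],[0,[0.0151,0.0179,0],[0,0,0]],[0,[0.0151,0.0179,0],[0,0,0]],[0,[0.0151,0.0179,0],[0,0,0]],[0,[0.0151,0.0179,0],[0,0,0]],[0,[0.0151,0.0179,0],[0,0,0]],[0,[0,0,0],[0,0,5.2]],[0,[0,0,0],[0,0,5.2]]]}}

```text
time_s: 9.97
ee_pos: [668.8, 42.6, 180.5]
orientation: [[-0.16, 0.987, -0.003], [0.987, 0.16, 0.001], [0.002, -0.002, -1.0]]
ft_force: [0.2, -1.0, -0.1]
finger_gap: 0.001
gripper_force: 0.0
```

Request:
{"name": "move_arm", "arguments": {"deltas": [[0,[0,0,0],[0,0,5.2]],[0,[0,0,0.015],[0,0,0]],[0,[0,0,0.015],[0,0,0]],[0,[0,0,0.015],[0,0,0]],[0,[0,0,0.015],[0,0,0]],[0,[0,0,0.015],[0,0,0]],[0,[0,0,0.015],[0,0,0]],[0,[0,0,0.008],[0,0,0]],[0,[0,0,0],[0,0,0]],[0,[0,0,0],[0,0,0]]]}}

```text
time_s: 10.8
ee_pos: [669.0, 40.2, 83.7]
orientation: [[-0.07, 0.998, -0.001], [0.998, 0.07, 0.0], [0.0, -0.001, -1.0]]
ft_force: [0.2, -0.0, -0.3]
finger_gap: -0.001
gripper_force: 0.0
```

Request:
{"name": "move_arm", "arguments": {"deltas": [[0,[0,-0.005,0],[0,0,0]],[0,[0,-0.005,0],[0,0,0]],[0,[0,-0.005,0],[0,0,0]],[0,[0,-0.003,0],[0,0,0]],[0,[0,0,0],[0,0,0]]]}}

```text
time_s: 11.22
ee_pos: [650.5, 38.7, 84.9]
orientation: [[-0.071, 0.998, 0.0], [0.998, 0.071, -0.001], [-0.001, 0.0, -1.0]]
ft_force: [-0.4, -0.1, 0.2]
finger_gap: -0.002
gripper_force: 0.0
```

Run:
```python
from h import *
togo(np.array([636.9,-14.]),84,94);print(readout.state()["q"])
```

```text
t 11.2167 pos [650.5  38.7  84.9] yaw 94.0 target [636.9 -14.   84. ] tool shift [-51.6 -17.3   0.9] wz 0.0 F [-0.4 -0.1  0.2]
[ 0.28820456  0.63201829 -0.59910496  1.68394332  0.42052658  0.95714733
 -0.39670268]
```

Request:
{"name": "move_arm", "arguments": {"deltas": [[0,[0,-0.003,0],[0,0,0]],[0,[0,-0.002,0],[0,0,0]],[0,[0.0007,-0.0036,0],[0,0,-4]],[0,[0.0007,-0.0036,0],[0,0,-4]],[0,[0.0007,-0.0036,0],[0,0,-4]],[0,[0.0007,-0.0036,0],[0,0,-4]],[0,[0.0007,-0.0036,0],[0,0,-4]],[0,[0.0007,-0.0036,0],[0,0,-4]],[0,[0.0007,-0.0036,0],[0,0,-4]],[0,[0.0007,-0.0036,0],[0,0,-4]]]}}

```text
time_s: 12.05
ee_pos: [617.9, 35.2, 84.5]
orientation: [[-0.591, 0.807, 0.001], [0.807, 0.591, 0.0], [-0.001, 0.001, -1.0]]
ft_force: [1.7, -0.1, -0.3]
finger_gap: 0.001
gripper_force: 0.5
```

Request:
{"name": "move_arm", "arguments": {"deltas": [[0,[0.0007,-0.0036,0],[0,0,-4]],[0,[0.0007,-0.0036,0],[0,0,-4]],[0,[0.0007,-0.0036,0],[0,0,-4]],[0,[0.0007,-0.0036,0],[0,0,-4]],[0,[0.0007,-0.0036,0],[0,0,-4]],[0,[0.0007,-0.0036,0],[0,0,-4]],[0,[0,0,0],[0,0,0]],[0,[0,0,0],[0,0,0]]]}}

```text
time_s: 12.72
ee_pos: [599.6, 22.2, 84.3]
orientation: [[-0.865, 0.501, -0.0], [0.501, 0.865, 0.0], [0.0, 0.0, -1.0]]
ft_force: [-0.3, -0.1, -0.1]
finger_gap: 0.002
gripper_force: 0.0
```

Run:
```python
from h import *
togo(np.array([636.9,-14.]),84,162.8);print(readout.state()["q"])
p,d=snapshot("top");q=p[105:240,235:395];cv2.imwrite("pics/t3.png",cv2.resize(q,None,fx=4,fy=4,interpolation=2)[:,:,::-1])
meas()
```

```text
t 12.7167 pos [599.6  22.2  84.3] yaw 149.9 target [636.9 -14.   84. ] tool shift [-50.4 -12.7   0.3] wz -12.9 F [-0.3 -0.1 -0.1]
[ 0.49520349  0.63973967 -0.84971145  1.80256668  0.57605073  0.96687695
  0.44771197]
top blue [337.6 143.6] [330 137  16  14 178] [ 657.3 -186.8   85. ]
top amber [360.5 193.9] [353 188  15  14 145] [ 515.2 -251.9   85. ]
scene blue [224.2 273.2] [215 267  20  13 202] [ 653.9 -186.9   85. ]
scene green [254.7 235.9] [248 232  15   9 121] [530.5 -92.3  85. ]
scene amber [191.  241.5] [183 236  17  12 155] [ 510.4 -248.9   85. ]
scene red [301.3 243.8] [296 238  11  13  82] [614.1   5.  100. ]
```

Request:
{"name": "move_arm", "arguments": {"deltas": [[0,[0.0005,-0.0027,0],[0,0,-3]],[0,[0.0005,-0.0027,0],[0,0,-3]],[0,[0.0005,-0.0027,0],[0,0,-3]],[0,[0.0002,-0.0009,0],[0,0,-1]],[0,[0.0002,-0.0009,0],[0,0,-1]],[0,[0,0,0],[0,0,0]]]}}

```text
time_s: 13.37
ee_pos: [593.6, 14.6, 84.3]
orientation: [[-0.946, 0.325, 0.0], [0.325, 0.946, 0.0], [0.0, 0.0, -1.0]]
ft_force: [-0.3, 0.2, 1.1]
finger_gap: 0.001
gripper_force: 0.4
```

Request:
{"name": "move_arm", "arguments": {"deltas": [[0,[0.0002,-0.0009,0],[0,0,-1]],[0,[0.0002,-0.0009,0],[0,0,-1]],[0,[0,0,0],[0,0,0]]]}}

```text
time_s: 13.62
ee_pos: [592.6, 12.7, 84.3]
orientation: [[-0.957, 0.291, -0.0], [0.291, 0.957, -0.0], [0.0, -0.0, -1.0]]
ft_force: [0.8, -0.1, -0.6]
finger_gap: 0.001
gripper_force: 0.4
```

Request:
{"name": "move_arm", "arguments": {"deltas": [[0,[0,-0.001,0],[0,0,0]],[0,[0,0,0],[0,0,0]]]}}

```text
time_s: 13.78
ee_pos: [592.3, 11.6, 84.3]
orientation: [[-0.956, 0.292, -0.0], [0.292, 0.956, -0.0], [0.0, -0.0, -1.0]]
ft_force: [-0.7, 0.6, 0.3]
finger_gap: 0.001
gripper_force: 0.4
```

Request:
{"name": "move_arm", "arguments": {"deltas": [[0,[0,-0.001,0],[0,0,0]],[0,[0,0,0],[0,0,0]]]}}

```text
time_s: 13.95
ee_pos: [592.0, 10.7, 84.3]
orientation: [[-0.956, 0.292, -0.0], [0.292, 0.956, -0.0], [0.0, -0.0, -1.0]]
ft_force: [-0.0, 0.7, 0.3]
finger_gap: -0.001
gripper_force: 0.4
```

Not at the stop yet. I'll push on in 1 mm steps until the force rises.

Request:
{"name": "move_arm", "arguments": {"deltas": [[0,[0,-0.001,0],[0,0,0]],[0,[0,0,0],[0,0,0]]]}}

```text
time_s: 14.12
ee_pos: [591.7, 9.7, 84.3]
orientation: [[-0.956, 0.292, -0.0], [0.292, 0.956, -0.0], [0.0, -0.0, -1.0]]
ft_force: [0.4, 0.4, 1.2]
finger_gap: -0.006
gripper_force: 0.4
```

Request:
{"name": "move_arm", "arguments": {"deltas": [[0,[0,-0.001,0],[0,0,0]],[0,[0,0,0],[0,0,0]]]}}

```text
time_s: 14.28
ee_pos: [591.6, 9.5, 84.4]
orientation: [[-0.957, 0.292, 0.001], [0.292, 0.957, 0.001], [-0.0, 0.001, -1.0]]
ft_force: [0.1, 1.5, -0.3]
finger_gap: -0.001
gripper_force: 1.1
```

Run:
```python
from h import *
togo(np.array([636.9,-14.]),84,162.8)
p,d=snapshot("top");q=p[105:240,235:395];cv2.imwrite("pics/t4.png",cv2.resize(q,None,fx=4,fy=4,interpolation=2)[:,:,::-1])
```

```text
t 14.2833 pos [591.6   9.5  84.4] yaw 163.0 target [636.9 -14.   84. ] tool shift [-50.2  -9.2   0.4] wz 0.2 F [ 0.1  1.5 -0.3]
```

Request:
{"name": "move_arm", "arguments": {"deltas": [[0,[0,-0.001,0],[0,0,0]],[0,[0,-0.001,0],[0,0,0]],[0,[0,0,0],[0,0,0]],[0,[0,0,0],[0,0,0]]]}}

```text
time_s: 14.67
ee_pos: [591.5, 9.2, 84.5]
orientation: [[-0.957, 0.291, 0.002], [0.291, 0.957, 0.003], [-0.001, 0.004, -1.0]]
ft_force: [2.7, 6.3, -2.7]
finger_gap: -0.001
gripper_force: 3.0
```

The force climbs to about 7 N without motion, so the lever is on its stop. Back off, lift and check.

Request:
{"name": "move_arm", "arguments": {"deltas": [[0,[0,0.004,0],[0,0,0]],[0,[0,0.008,0],[0,0,0]],[0,[0,0.01,0],[0,0,0]],[0,[0,0,-0.02],[0,0,0]],[0,[0,0,-0.03],[0,0,0]],[0,[0,0,-0.03],[0,0,0]],[0,[0,0.03,-0.02],[0,0,0]],[0,[0,0.04,0],[0,0,0]],[0,[0,0.04,0],[0,0,0]],[0,[0,0,0],[0,0,0]]]}}

```text
time_s: 15.5
ee_pos: [629.1, 144.4, 186.1]
orientation: [[-0.96, 0.281, 0.003], [0.281, 0.96, 0.007], [-0.001, 0.008, -1.0]]
ft_force: [-0.1, 1.0, 1.8]
finger_gap: 0.0
gripper_force: 0.0
```

Run:
```python
from h import *
ang()
a=snapshot("top")[0][105:240,235:395];b=snapshot("scene")[0][215:305,165:335]
a=cv2.resize(a,(480,405),interpolation=2);b=cv2.resize(b,(765,405),interpolation=2)
b=cv2.resize(b,(680,360));a=cv2.resize(a,(288,243));o=np.zeros((603,680,3),np.uint8);o[:243,:288]=a;o[243:]=b
cv2.imwrite("pics/fin.png",o[:,:,::-1])
```

```text
top blue [337.6 143.6] [330 137  16  14 178] [ 657.3 -186.8   85. ]
top amber [359.2 195.3] [351 188  17  16 202] [ 511.2 -248.3   85. ]
scene blue [224.2 273.2] [215 267  20  13 203] [ 653.9 -186.9   85. ]
scene green [255.  235.5] [248 231  16  10 136] [529.  -91.3  85. ]
scene amber [190.9 241.4] [183 236  17  12 152] [ 510.1 -249.2   85. ]
scene red [296.7 240.6] [294 233   6  15  81] [598.7  -2.2 100. ]
('top', 'blue') -6.6
('top', 'amber') -126.9
('scene', 'blue') -6.9
('scene', 'green') 113.3
('scene', 'amber') -127.1
t 15.6 pos [629.  136.4 184.5] yaw 163.3 target [ 565.4 -176.1   92. ] tool shift [ -28.9 -317.6   92.4] wz 63.3 F [ 0.2 -0.9 -0.5]
```

```bash
python3 -c "
import cv2;p=cv2.imread('pics/fin.png');cv2.imwrite('pics/fin2.png',p[:600])"
```

```text
(no output)
```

View pics/fin2.png

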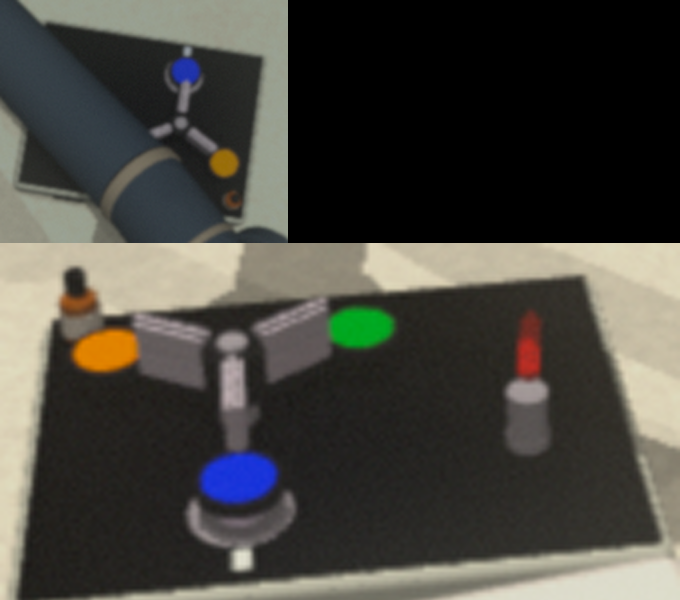

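The view shows blue (238,478) centred over the lamp ring and in line with the mark (241,559). The lever points straight back on its stop (528,345), the oil bottle is in place and the arm is clear.

```bash
python3 -c "
from plant import job
print(job.sign_off())"
```

```text
the job is handed in; nothing more can be done
None
```

I handed the job in at about 15.6 s of robot time: the blue filter is over the lamp (within about 1 mm by camera) and the clamp lever is shut against its stop. The sign-off returned no verdict.

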